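Load a row of topping jars into the sprung counter rack

ROBOT

A 6-joint arm with a two-finger parallel gripper is mounted at the origin on the work surface. World frame = base frame: x ahead of the robot, y to its left, z up, the work surface at z = 0. Lengths are in m, angles in rad, forces in N, time in s.
With the tool pointing down it reaches from about 0.4 to 0.825 m from the base axis. Payload 7 kg.
Tool frame: the origin (TCP) lies midway between the tips of the shut fingers; the grasp point (between the pads) lies 19 mm behind it; z points along the fingers, y is the direction in which the jaws open and shut (so a half turn about z gives the same grasp; the last joint's range is limited). The gripper opens to 85 mm and grips with 20 to 120 N. Pads are 22 mm wide; open, the fingers measure 114 mm over their backs; the gripper's body (76 mm by 85 mm) begins 54 mm behind the grasp point. The pads swing forward as they close: fully open they stand 13 mm farther back than shut.
Start: joints at [1.503, 0.359, 0.012, 0, -1.224, -0.288], TCP at [0.235, 0.633, 0.208] pointing down, gripper open.
Joint ranges: [-3.07, 3.07], [-1.43, 2.12], [-1.02, 1.25], [-3.03, 1.67], [-3.05, -0], [-3.03, 3.03]. Speed limits (rad/s): [2.39, 2.39, 3.01, 3.14, 3.14, 3.14].

INTERFACE

Orientations are given as a unit quaternion [w, x, y, z].
In Python, from workcell import manip, vision gives the robot as it stands. The module is installed in compiled form; this text tells all that it offers.
- The arm moves only by the tool apply_moves, never from a script. Its argument "targets" is a list of rows, each a list of 3 entries, a list of its own where there are three numbers: the opening, from -1 (shut) to 1 (fully open), then the shift along the tool's x, y, z in m, then the turn, a rotation vector about the tool's x, y, z in rad. In form: [[fingers, [x, y, z], [wx, wy, wz]], ...]. A call has 1 to 20 rows; each row shifts and turns the commanded pose from where the row before left it, along the tool's axes as they then stand; what a row does not reach is not made up. A row lasts 1/12 s, in which the tool goes at most 41.7 mm and 7.16 degrees, less where a joint would pass 70% of its speed; a pose out of reach is approached as far as the arm can. A call with a gripper value outside its range is refused whole. The fingers move at their own pace and stop on an object; "newtons" is the grip in N (left out, the last holds). Time passes only in rows, so rows that do not move let the fingers close. It gives the time, the measured TCP pose, the force and the opening at its end, in the units of the state.
- manip.read_state(): the state, without advancing time (a new reading comes with each control period).
- vision.snapshot(name): name is "scene" or "side" or "wrist"; returns the picture (384x512x3 uint8, blue, green, red); there is no depth.
- vision.get_calibration(name): a dict with "intrinsics" (3x3 intrinsics, pixels), "eye" and "attitude" of the camera in the world. Camera axes: x right, y down, z forward; pixel columns grow to the right and rows downward; lengths in m; the calibration is good to about 2 mm. The wrist camera is an equidistant fisheye: a pixel r from the principal point sees the ray r / f radians off the axis. A picture is of the moment at which its call begins: read the wrist's pose just before it. get_calibration takes no time and is no camera call; for the wrist camera it gives the pose at the moment of the call.
- manip.close_job(): hands the job in, once; it reports no verdict.
The state is a dict: "t": time; "joint_pos": joint angles; "qd": joint speeds; "tau": joint torques, N m; "tcp_pos": TCP position; "tool_rot": TCP orientation; "wrist_force": force on the tool from outside, world axes, zero at the start; "wrist_torque": the same for the moment, N m; "width": finger opening in m.
Only numpy, scipy, OpenCV 4.12 (cv2) and the standard library are available. Lean on these libraries where they do the work, as an engineer would, in place of code of your own. Each camera call takes 0.05 s, during which the arm holds its last target.

TASK

Put the spare topping jar at the tail of the row of three, then gently slide all four along the counter as one straight, closed-up block into the steel rack, without lifting the three or letting the row buckle. Press the row firmly home against the hidden sprung stop, with about 13 N on the stop and never so hard that its spring bottoms, then let go and leave the row closed up and resting against the stop. Leave everything else on the counter where it is.

Things in the scene. Friction and masses are not known exactly. Their poses are not given: they have to be found in the camera images.
- rack: steel rack fixed to the counter: a straight lane with an open mouth. Origin: on the counter, mid-mouth; +x points into the lane (push direction), y across, z up. No floor: jars slide on the counter. Inside width 58 mm, walls 6 mm thick, 22 mm high from x = 0 to 270 mm, foot flanges 3 mm high out to |y| = 53 mm; two entry wings flare out from the mouth to x = -33 mm, |y| = 42 mm.
- hood (a point): front edge of the hood's roof, in the middle, on top. The hood covers the rack's lane from rack x = 150 to 270 mm: roof underside 74 mm, top 79 mm above the counter, 70 mm wide outside. It hides the sprung stop that the lead jar's front runs against.
- stop: seat of the sprung stop in the hood, fixed at rack x = 170 mm, y = 0, z = 0, same axes. The stop's rubber face (44 mm square, 10 to 54 mm above the counter) stands somewhere between x = 0 and 45 mm in this frame: the setting differs each time, cannot be seen or read, and must be found by feel. It yields along +x at 2 N per mm, no preload, 12 mm travel.
- stop_face_first (a point): the nearest place where the stop's face may be (at setting 0), 32 mm above the counter. Good firm press on the stop: 13 N (6.5 mm squeeze); under 9 N does not bed the row, over 22 N bottoms it. Sliding the four jars takes a few N more at the hand (3 to 8 N, friction varies). When let go, the stop eases the row back some mm until friction holds it.
- jar_lead: square white jar, aluminium lid; 50 x 50 mm in plan, body 52 mm high, 44 x 44 mm lid up to 62 mm; 0.14 to 0.26 kg. Origin: centre of underside; x, y square to the sides, z up. First of the three that stand in a loose row in front of the rack's mouth, the nearest to the mouth; rack x about -64 mm at the start, the gaps to the next jars 5 to 17 mm.
- jar_second: square white jar, aluminium lid; 50 x 50 mm in plan, body 52 mm high, 44 x 44 mm lid up to 62 mm; 0.14 to 0.26 kg. Origin: centre of underside; x, y square to the sides, z up. Second in the row.
- jar_third: square white jar, aluminium lid; 50 x 50 mm in plan, body 52 mm high, 44 x 44 mm lid up to 62 mm; 0.14 to 0.26 kg. Origin: centre of underside; x, y square to the sides, z up. Third in the row, the farthest from the mouth; the spare belongs behind it.
- jar_spare: square white jar, aluminium lid; 50 x 50 mm in plan, body 52 mm high, 44 x 44 mm lid up to 62 mm; 0.14 to 0.26 kg. Origin: centre of underside; x, y square to the sides, z up. Stands apart on the robot's side of the row, its centre about 130 mm off the lane's centre line.
- syrup_red: round syrup bottle with pourer, 68 mm across, 225 mm high; bystander beside the rack. Origin: centre of underside
- syrup_gold: round syrup bottle with pourer, 68 mm across, 225 mm high; bystander past the tail of the row. Origin: centre of underside
- topping_can: round tin, 72 mm across, 85 mm high; bystander beside the rack. Origin: centre of underside
- foam_bowl: white bowl, 100 mm across, 50 mm high; bystander. Origin: centre of underside
- cup_stack: stack of paper cups upside up, 88 mm across, 130 mm high; bystander. Origin: centre of underside
- spoon: steel spoon 190 mm long lying on the counter; bystander
- ice_scoop: steel ice scoop with black handle, about 180 mm long, 32 mm high; bystander

How it is judged:
On the way, in this order (a step that is already met when the one before it is completed fails the run):
1. the spare jar stands upright on the counter at the tail of the row, close behind the third jar, and the lead jar has not yet entered the lane (horizontal distance between jar_third and jar_spare below 0.085 m and height (world z) of jar_spare below 0.006 m and angle between jar_spare's own z axis and vertical below 0.1 rad and x of jar_spare in the frame of jar_third below -0.04 m and y of jar_spare in the frame of rack between -0.02 and 0.02 m and x of jar_lead in the frame of rack below -0.025 m), for 0.1 s.
2. the lead jar is well into the lane with all four jars closed up and in line behind it (x of jar_lead in the frame of rack above 0.02 m and horizontal distance between jar_lead and jar_second below 0.053 m and horizontal distance between jar_second and jar_third below 0.053 m and horizontal distance between jar_third and jar_spare below 0.053 m and y of jar_lead in the frame of rack between -0.02 and 0.02 m and y of jar_second in the frame of rack between -0.02 and 0.02 m and y of jar_third in the frame of rack between -0.02 and 0.02 m and y of jar_spare in the frame of rack between -0.02 and 0.02 m), for 0.1 s.
3. the row bears firmly on the sprung stop, with 9 N or more (contact force between jar_lead and stop above 9 N), for 0.2 s.
At the end, for the whole second after the job is handed in: All four jars upright and still on the counter in the lane's line (8 mm, 0.1 rad), spare last, neighbours' centres under 53 mm apart (gaps under 3 mm), lead jar's centre over 140 mm into the lane and still bearing on the sprung stop (over 0.3 N) (horizontal distance between jar_lead and jar_second below 0.053 m and horizontal distance between jar_second and jar_third below 0.053 m and horizontal distance between jar_third and jar_spare below 0.053 m and y of jar_lead in the frame of rack between -0.008 and 0.008 m and (angle between the x axis of jar_lead and the x axis of rack, either way round below 0.1 rad or angle between the x axis of jar_lead and the y axis of rack, either way round below 0.1 rad) and angle between each of jar_lead, jar_second, jar_third, jar_spare's own z axis and vertical below 0.06 rad and height (world z) of each of jar_lead, jar_second, jar_third, jar_spare below 0.006 m and linear speed of each of jar_lead, jar_second, jar_third, jar_spare below 0.01 m/s and y of jar_second in the frame of rack between -0.008 and 0.008 m and (angle between the x axis of jar_second and the x axis of rack, either way round below 0.1 rad or angle between the x axis of jar_second and the y axis of rack, either way round below 0.1 rad) and y of jar_third in the frame of rack between -0.008 and 0.008 m and (angle between the x axis of jar_third and the x axis of rack, either way round below 0.1 rad or angle between the x axis of jar_third and the y axis of rack, either way round below 0.1 rad) and y of jar_spare in the frame of rack between -0.008 and 0.008 m and (angle between the x axis of jar_spare and the x axis of rack, either way round below 0.1 rad or angle between the x axis of jar_spare and the y axis of rack, either way round below 0.1 rad) and x of jar_lead in the frame of rack above 0.14 m and x of jar_spare in the frame of jar_third below -0.04 m and contact force between jar_lead and stop above 0.3 N); the robot touches nothing.
It fails at once if one of the three jars of the row is lifted off the counter (height (world z) of any of jar_lead, jar_second, jar_third above 0.012 m).
It fails at once if the row buckles: one of its three jars gets more than 25 mm off the lane's centre line, or tips (y of any of jar_lead, jar_second, jar_third in the frame of rack above 0.025 m or y of any of jar_lead, jar_second, jar_third in the frame of rack below -0.025 m or angle between any of jar_lead, jar_second, jar_third's own z axis and vertical above 0.3 rad).
It fails at once if the sprung stop is pressed with more than 22 N (contact force between jar_lead and stop above 22 N).
It fails at once if the jars are jammed against each other with more than 35 N (contact force between jar_lead and jar_second above 35 N or contact force between jar_second and jar_third above 35 N or contact force between jar_third and jar_spare above 35 N).
It fails at once if a bystander is moved more than 30 mm (distance of any of syrup_red, syrup_gold, topping_can, foam_bowl, cup_stack, spoon, ice_scoop from where it was at the start of the episode above 0.03 m).
It also fails if it takes over 70 s, if anything falls off the work surface, if the arm or the gripper's body presses on something with over 40 N, if the wrist force passes 120 N, or if a joint passes its speed limit or range.

## Working session

There is one attempt and no reset: what is moved stays moved. The work goes in short steps, Python scripts to look and compute and a tool call to move; the robot and the scene stay as the last step left them, time stands still between calls to the robot, and variables do not carry over. Pictures are saved under pics/ and viewed, and the job is handed in when it is done.

Besides the shell and the picture viewer there is one more tool, called after ">>>" as a command line: name --argument value ..., lists and objects as JSON in quotes. apply_moves: Moves the arm, as the interface text tells. Its arguments: {"type":"object","properties":{"targets":{"type":"array"},"newtons":{"type":"number"}},"required":["targets"]}

```bash
mkdir -p pics
python3 - <<'E'
from workcell import manip, vision
import cv2
print(manip.read_state())
for n in ("scene","side","wrist"):
    print(n,vision.get_calibration(n))
    cv2.imwrite(f"pics/{n}0.png",vision.snapshot(n))
E
```

```text
{'t': 0.0, 'joint_pos': array([ 1.50308292e+00,  3.59355646e-01,  1.10751535e-02, -3.52032945e-04,
       -1.22410287e+00, -2.88094977e-01]), 'qd': array([ 2.24294296e-03,  1.04294210e-03,  5.12330390e-04,  3.65466904e-05,
       -2.28348021e-03, -4.84297232e-04]), 'tau': array([ 7.91576076e-04, -5.83330178e+01,  2.93405682e+01,  6.93603024e+00,
       -5.84150461e-03,  2.92641836e-06]), 'tcp_pos': array([0.23498481, 0.63222817, 0.20709067]), 'tool_rot': array([ 8.06904827e-04,  9.84205810e-01, -1.77026172e-01, -7.72309667e-05]), 'wrist_force': array([-0.66992667, -0.55746802,  1.14427584]), 'wrist_torque': array([-0.01079788,  0.01763048, -0.01785111]), 'width': 0.08533337118198403}
scene {'intrinsics': array([[463.75030271,   0.        , 269.78292994],
       [  0.        , 463.75030271, 190.07296887],
       [  0.        ,   0.        ,   1.        ]]), 'eye': array([ 1.15995517, -0.68013497,  1.18807723]), 'attitude': array([-0.31052776,  0.87002506,  0.36135805, -0.12668567])}
side {'intrinsics': array([[367.92318335,   0.        , 255.27750361],
       [  0.        , 367.92318335, 191.25208742],
       [  0.        ,   0.        ,   1.        ]]), 'eye': array([0.48607069, 0.62257739, 0.89078302]), 'attitude': array([ 0.01669293, -0.03691594,  0.94141076, -0.33481988])}
wrist {'intrinsics': array([[297.31863964,   0.        , 257.82954142],
       [  0.        , 297.31863964, 192.9624914 ],
       [  0.        ,   0.        ,   1.        ]]), 'eye': array([0.31269505, 0.60420605, 0.37249485]), 'attitude': array([-0.09273943, -0.56330661,  0.8103443 ,  0.13201204])}
```

View pics/scene0.png

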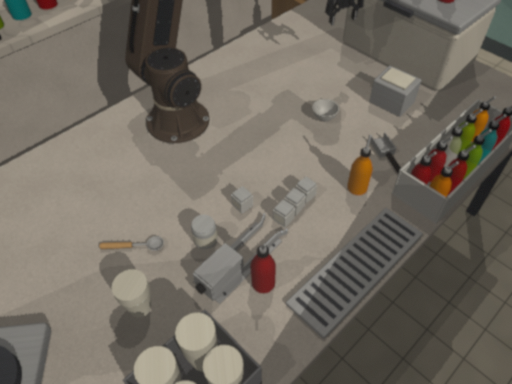

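View pics/side0.png

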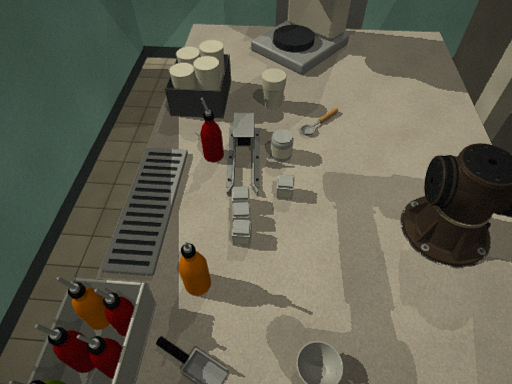

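View pics/wrist0.png

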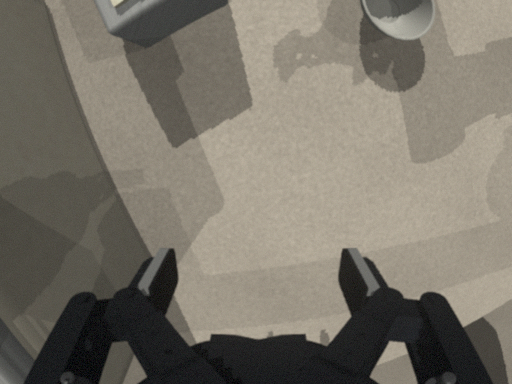

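```bash
cat > h.py <<'E'
import numpy as np, cv2
from scipy.spatial.transform import Rotation as R
from workcell import manip, vision
def rot(q): return R.from_quat([q[1],q[2],q[3],q[0]])
def ray(n,uv,cal=None):
    c=cal or vision.get_calibration(n);K=c['intrinsics']
    x=(uv[0]-K[0,2])/K[0,0];y=(uv[1]-K[1,2])/K[1,1]
    if n=='wrist':
        r=np.hypot(x,y); d=np.array([np.sin(r)*x/r,np.sin(r)*y/r,np.cos(r)]) if r>1e-9 else np.array([0,0,1.])
    else: d=np.array([x,y,1.])
    return c['eye'],rot(c['attitude']).apply(d)
def onz(n,uv,z,cal=None):
    e,d=ray(n,uv,cal); return e+d*(z-e[2])/d[2]
def proj(n,p,cal=None):
    c=cal or vision.get_calibration(n);K=c['intrinsics']
    d=rot(c['attitude']).inv().apply(np.asarray(p)-c['eye'])
    if n=='wrist':
        th=np.arctan2(np.hypot(d[0],d[1]),d[2]);ph=np.arctan2(d[1],d[0]);x,y=th*np.cos(ph),th*np.sin(ph)
    else: x,y=d[0]/d[2],d[1]/d[2]
    return np.array([K[0,0]*x+K[0,2],K[1,1]*y+K[1,2]])
E
python3 - <<'E'
from h import *
a=cv2.imread('pics/scene0.png'); cv2.imwrite('pics/scene0z.png',cv2.resize(a[160:310,180:380],None,fx=4,fy=4,interpolation=cv2.INTER_CUBIC))
a=cv2.imread('pics/side0.png'); cv2.imwrite('pics/side0z.png',cv2.resize(a[105:255,180:330],None,fx=4,fy=4,interpolation=cv2.INTER_CUBIC))
for n,uv in (('side',(241,195)),('side',(241,227)),('side',(286,180)),('scene',(305,183)),('scene',(285,206)),('scene',(241,192))): print(n,uv,onz(n,uv,.062))
E
```

```text
side (241, 195) [ 0.5860182  -0.03306841  0.062     ]
side (241, 227) [0.57442581 0.07662792 0.062     ]
side (286, 180) [ 0.45835865 -0.10001778  0.062     ]
scene (305, 183) [0.57185234 0.07169669 0.062     ]
scene (285, 206) [ 0.59059643 -0.0394488   0.062     ]
scene (241, 192) [ 0.45580707 -0.09735366  0.062     ]
```

View pics/scene0z.png

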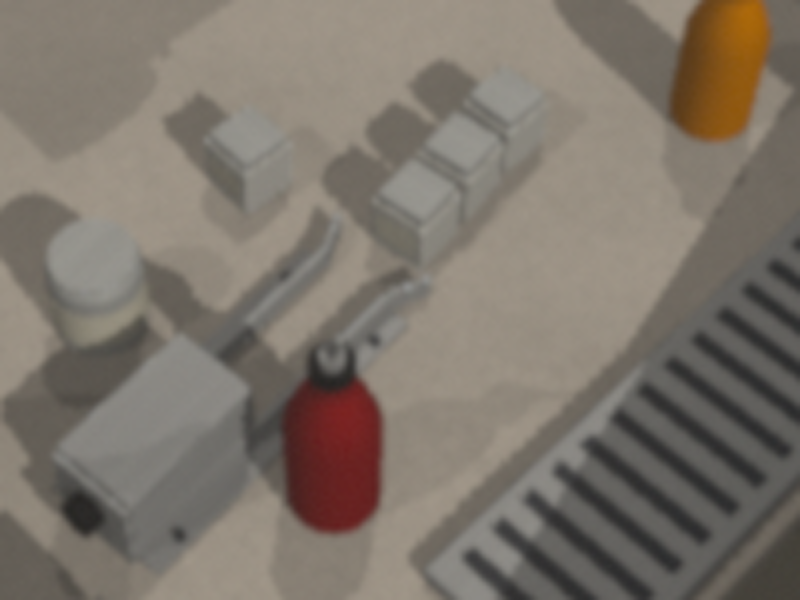

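View pics/side0z.png

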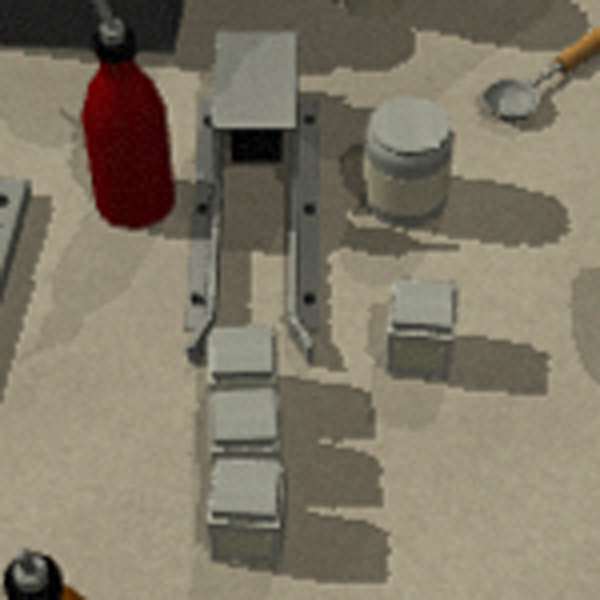

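Run:
```python
from h import *
s=manip.read_state()
c=vision.get_calibration('wrist')
T=rot(s['tool_rot']); print(T.as_matrix())
print('cam in tool',T.inv().apply(c['eye']-s['tcp_pos']), (T.inv()*rot(c['attitude'])).as_matrix())
for uv in ((195,292),): print('gold base',onz('side',uv,0))
print(onz('scene',(359,191),0), 'red',onz('scene',(263,288),0),onz('side',(213,158),0))
f=lambda X,Y,ox,oy:(X/4-.375+ox,Y/4-.375+oy)
# hood top corners side zoom
for q in ((217,33),(295,33),(296,126),(216,126)): print('hood side',onz('side',f(*q,180,105),.079))
for q in ((180,337),(247,390),(125,502),(55,455)): print('hood scene',onz('scene',f(*q,180,160),.079))
for q in ((391,284),(453,284),(453,328),(391,324)): print('spare side',onz('side',f(*q,180,105),.062))
```

```text
[[ 9.37333941e-01 -3.48432185e-01 -3.07931802e-04]
 [-3.48432289e-01 -9.37333104e-01 -1.26205251e-03]
 [ 1.51105044e-04  1.29025804e-03 -9.99999156e-01]]
cam in tool [ 0.08263287 -0.00049705 -0.16534902] [[ 2.99659150e-04 -9.47895254e-01 -3.18582012e-01]
 [ 9.99999953e-01  2.63284859e-04  1.57236332e-04]
 [-6.51657527e-05 -3.18582044e-01  9.47895288e-01]]
gold base [0.67744488 0.24234698 0.        ]
[0.68842903 0.21418538 0.        ] red [ 0.71660085 -0.25757535  0.        ] [ 7.04555481e-01 -2.33925809e-01 -1.11022302e-16]
hood side [ 0.64652297 -0.37795458  0.079     ]
hood side [ 0.57949594 -0.38281785  0.079     ]
hood side [ 0.56881154 -0.26563924  0.079     ]
hood side [ 0.63351787 -0.2608811   0.079     ]
hood scene [ 0.57210757 -0.2664976   0.079     ]
hood scene [ 0.63703652 -0.26230885  0.079     ]
hood scene [ 0.64297283 -0.37745471  0.079     ]
hood scene [ 0.58310381 -0.38809968  0.079     ]
spare side [ 0.48470343 -0.1154984   0.062     ]
spare side [ 0.43824681 -0.11898061  0.062     ]
spare side [ 0.43754086 -0.07580298  0.062     ]
spare side [ 0.48301876 -0.0762216   0.062     ]
```

>>> apply_moves --targets '[[1,[0,0,-0.01],[0,0,0.113]],[1,[0,0,-0.01],[0,0,0.113]],[1,[0,0,-0.01],[0,0,0.113]],[1,[0,0,-0.01],[0,0,0.113]],[1,[0,0,-0.01],[0,0,0.113]],[1,[0,0,-0.01],[0,0,0.113]],[1,[0,0,-0.01],[0,0,0.113]],[1,[0,0,-0.01],[0,0,0.113]],[1,[0,0,-0.01],[0,0,0.113]],[1,[0,0,0],[0,0,0.113]]]'

```text
t: 0.98
tcp_pos: [0.2355, 0.6333, 0.3001]
tool_rot: [-0.001, 0.735, -0.678, -0.001]
wrist_force: [-0.3, 0.5, 0.1]
width: 0.0856
```

>>> apply_moves --targets '[[1,[0.02,-0.007,0],[0,0,0]],[1,[0.038,-0.013,0],[0,0,0]],[1,[0.038,-0.013,0],[0,0,0]],[1,[0.038,-0.013,0],[0,0,0]],[1,[0.038,-0.013,0],[0,0,0]],[1,[0.038,-0.013,0],[0,0,0]],[1,[0.038,-0.013,0],[0,0,0]],[1,[0.038,-0.013,0],[0,0,0]],[1,[0.038,-0.013,0],[0,0,0]],[1,[0.038,-0.013,0],[0,0,0]],[1,[0.038,-0.013,0],[0,0,0]],[1,[0.038,-0.013,0],[0,0,0]],[1,[0.038,-0.013,0],[0,0,0]],[1,[0.038,-0.013,0],[0,0,0]],[1,[0.038,-0.013,0],[0,0,0]],[1,[0.038,-0.013,0],[0,0,0]],[1,[0.038,-0.013,0],[0,0,0]],[1,[0.038,-0.013,0],[0,0,0]],[1,[0.038,-0.013,0],[0,0,0]],[1,[0.03,-0.01,0],[0,0,0]]]'

```text
t: 2.65
tcp_pos: [0.548, -0.08, 0.2977]
tool_rot: [0.0, 0.736, -0.677, -0.0]
wrist_force: [0.9, 1.1, 0.3]
width: 0.0855
```

Run:
```python
from h import *
import pickle
s=manip.read_state();print(s['t'],s['tcp_pos'],np.abs(s['qd']).max(),s['wrist_force'])
c=vision.get_calibration('wrist');im=vision.snapshot('wrist')
pickle.dump(c,open('c1.pkl','wb'))
cv2.imwrite('pics/wrist1.png',im)
cv2.imwrite('pics/wrist1z.png',cv2.resize(im,None,fx=1.5,fy=1.5,interpolation=cv2.INTER_CUBIC))
```

```text
2.65 [ 0.54800581 -0.08000388  0.2977252 ] 0.7132800520387657 [0.86938162 1.1437012  0.32144164]
```

View pics/wrist1z.png

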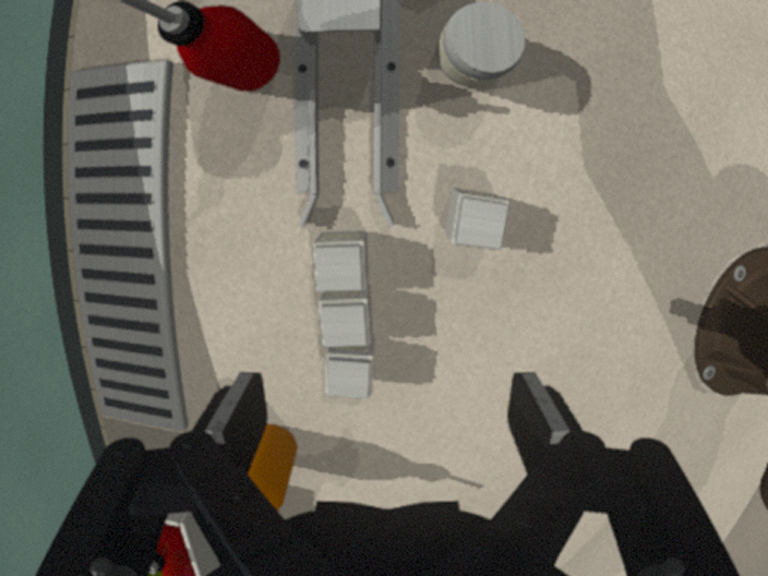

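Run:
```python
from h import *
import pickle
vision.snapshot('side')
s=manip.read_state();print(s['t'],s['tcp_pos'],np.abs(s['qd']).max(),s['wrist_force'])
c=vision.get_calibration('wrist');im=vision.snapshot('wrist')
pickle.dump(c,open('c1.pkl','wb'))
cv2.imwrite('pics/wrist2.png',im)
cv2.imwrite('pics/wrist2z.png',cv2.resize(im[100:280,190:350],None,fx=4,fy=4,interpolation=cv2.INTER_CUBIC)[:600])
cv2.imwrite('pics/wrist2y.png',cv2.resize(im[0:150,180:330],None,fx=4,fy=4,interpolation=cv2.INTER_CUBIC)[:600])
```

```text
2.75 [ 0.54826266 -0.08108465  0.29681631] 0.0731260436486088 [-0.62097361 -0.1170216  -0.26855506]
```

View pics/wrist2z.png

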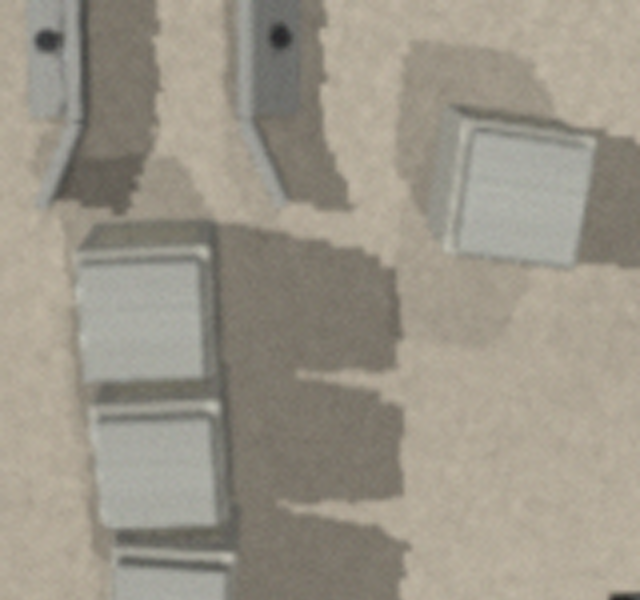

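View pics/wrist2y.png

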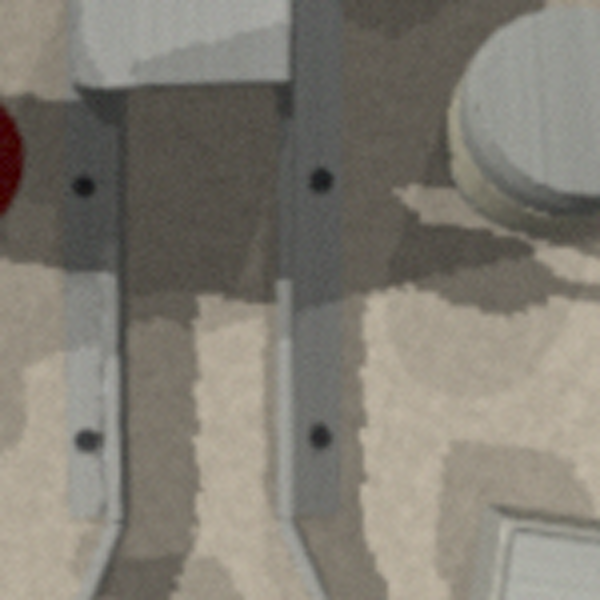

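Run:
```python
from h import *
import pickle
c=pickle.load(open('c1.pkl','rb'))
im=cv2.imread('pics/wrist2.png')
cv2.imwrite('pics/w2t.png',cv2.resize(im[215:285,190:290],None,fx=6,fy=6,interpolation=cv2.INTER_CUBIC))
f=lambda q,ox,oy:(q[0]/4-.375+ox,q[1]/4-.375+oy)
W=lambda q,z,ox,oy:onz('wrist',f(q,ox,oy),z,c)
def quad(n,qs):
    P=np.array([W(q,.062,190,100) for q in qs])[:,:2]
    ctr=P.mean(0); ax=(P[0]+P[1]-P[2]-P[3]); ax2=(P[1]+P[2]-P[0]-P[3])
    print(n,ctr,'yaw',np.degrees(np.arctan2(ax[1],ax[0])),np.degrees(np.arctan2(ax2[1],ax2[0]))+90,'sz',np.linalg.norm(ax)/2,np.linalg.norm(ax2)/2); 
quad('lead',[(80,262),(197,262),(205,378),(84,382)])
quad('second',[(97,417),(212,415),(217,522),(101,528)])
quad('spare',[(472,130),(592,142),(575,265),(458,252)])
b=[W(q,.0035,180,0)[:2] for q in ((84,186),(321,181),(89,440),(320,437))]
print(b); m1=(b[0]+b[1])/2;m2=(b[2]+b[3])/2; d=m1-m2; print(m1,m2,np.degrees(np.arctan2(d[1],d[0])))
for k in (b[0]-b[2],b[1]-b[3]): print(np.degrees(np.arctan2(k[1],k[0])),np.linalg.norm(k))
for q in ((118,520),(290,515)): print('kink',W(q,.022,180,0))
for q in ((75,83),(290,80)): print('hood',W(q,.079,180,0))
```

```text
lead [ 0.59201393 -0.04407315] yaw -84.41544484726336 -84.56433219252281 sz 0.043234050305738445 0.042253150420536414
second [0.58385254 0.01261374] yaw -85.28142668448486 -82.89161688675387 sz 0.04364383293665118 0.042828133897553404
spare [ 0.46258127 -0.09956809] yaw -89.94481081343866 269.8677933317856 sz 0.04347737004595654 0.04261184323488591
[array([ 0.64831887, -0.23686405]), array([ 0.55852799, -0.24338319]), array([ 0.63950712, -0.13727963]), array([ 0.55081947, -0.14410324])]
[ 0.60342343 -0.24012362] [ 0.5951633  -0.14069143] -85.25117008969002
-84.94334177718451 0.0999735221055491
-85.56021871774765 0.09957876847589739
kink [ 0.62358115 -0.10881525  0.022     ]
kink [ 0.55970044 -0.11501642  0.022     ]
hood [ 0.63914884 -0.25968131  0.079     ]
hood [ 0.57059337 -0.26332215  0.079     ]
```

View pics/w2t.png

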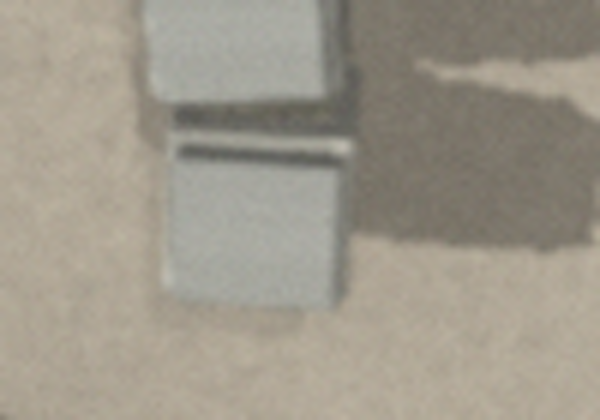

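```bash
cat >> h.py <<'E'
U=np.array([np.cos(np.radians(-85.2)),np.sin(np.radians(-85.2))]); N=np.array([-U[1],U[0]]); M=np.array([0.5952,-0.1407])-0.0298*U
def rk(p): d=np.asarray(p)[:2]-M; return np.array([d@U,d@N])
def wd(x,y): return M+x*U+y*N
E
python3 - <<'E'
from h import *
import pickle
c=pickle.load(open('c1.pkl','rb'))
P=np.array([onz('wrist',(x/6-.417+190,y/6-.417+215),.062,c)[:2] for x,y in [(180,158),(340,166),(335,305),(170,298)]])
ax=(P[0]+P[1]-P[2]-P[3]); ax2=(P[1]+P[2]-P[0]-P[3])
print('third',P.mean(0),rk(P.mean(0)),np.degrees(np.arctan2(ax[1],ax[0])),np.degrees(np.arctan2(ax2[1],ax2[0]))+90,np.linalg.norm(ax)/2,np.linalg.norm(ax2)/2)
for p in ([0.59201393,-0.04407315],[0.58385254,0.01261374],[0.46258127,-0.09956809]): print(rk(p))
print('target',wd(rk(P.mean(0))[0]-.056,0))
s=manip.read_state();T=rot(s['tool_rot']);print(T.as_matrix()[:,0],s['tcp_pos'])
E
```

```text
third [0.57590789 0.07314568] [-0.18491002 -0.0013303 ] -90.20131875312445 -87.71655511638082 0.04221897340030904 0.04222861026508733
[-0.06675457  0.00491063]
[-0.12392558  0.0015213 ]
[-0.0222849  -0.12871179]
target [0.57254757 0.1290606 ]
[ 8.10088562e-02 -9.96713371e-01  1.45635288e-04] [ 0.54763989 -0.07944383  0.29695832]
```

>>> apply_moves --targets '[[1,[0.0,0.02,0.01],[0,0,0.041]],[1,[0.01,0.032,0.02],[0,0,0.04]],[1,[0.01,0.033,0.03],[0,0,0]],[1,[0,0,0.035],[0,0,0]],[1,[0,0,0.035],[0,0,0]],[1,[0,0,0.03],[0,0,0]],[1,[0,0,0.02],[0,0,0]],[1,[0,0,0],[0,0,0]]]'

```text
t: 3.47
tcp_pos: [0.4627, -0.099, 0.117]
tool_rot: [0.002, 0.709, -0.706, -0.002]
wrist_force: [0.0, 0.5, -0.2]
width: 0.0854
```

Run:
```python
from h import *
s=manip.read_state();T=rot(s['tool_rot']);print(T.as_matrix()[:,0],s['tcp_pos'],s['wrist_force'])
c=vision.get_calibration('wrist');im=vision.snapshot('wrist')
cv2.imwrite('pics/wrist3.png',im)
g=s['tcp_pos'].copy()
for z in (0,.062): print(proj('wrist',[g[0],g[1],z],c), proj('wrist',[.4626,-.0996,z],c))
```

```text
[ 4.28573099e-03 -9.99990805e-01  1.50687808e-04] [ 0.46271474 -0.09903907  0.11697267] [ 0.01306121  0.49697129 -0.18066522]
[257.80769212 180.39273316] [257.92643345 179.84764833]
[258.32783519 202.22680412] [258.47678267 201.56107408]
```

View pics/wrist3.png

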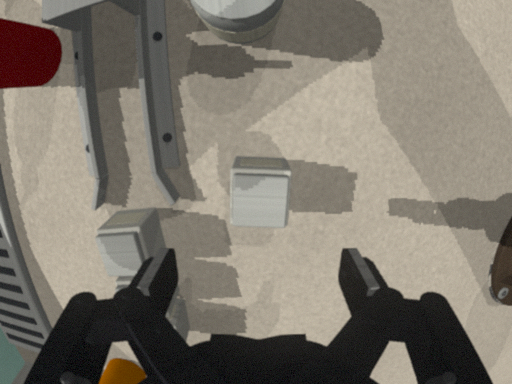

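>>> apply_moves --newtons 40 --targets '[[1,[0.001,0,0.02],[0,0,0]],[1,[0,0,0.03],[0,0,0]],[1,[0,0,0.025],[0,0,0]],[1,[0,0,0.012],[0,0,0]],[1,[0,0,0.005],[0,0,0]],[1,[0,0,0],[0,0,0]],[-1,[0,0,0],[0,0,0]],[-1,[0,0,0],[0,0,0]],[-1,[0,0,0],[0,0,0]],[-1,[0,0,0],[0,0,0]],[-1,[0,0,0],[0,0,0]],[-1,[0,0,0],[0,0,0]],[-1,[0,0,0],[0,0,0]],[-1,[0,0,0],[0,0,0]]]'

```text
t: 4.68
tcp_pos: [0.4666, -0.1006, 0.0299]
tool_rot: [-0.001, 0.709, -0.706, 0.0]
wrist_force: [-1.9, 1.6, 7.4]
width: 0.0425
```

Run:
```python
from h import *
s=manip.read_state();print(s['tcp_pos'],s['wrist_force'],s['width'],np.abs(s['qd']).max())
im=vision.snapshot('wrist');a=vision.snapshot('side')
cv2.imwrite('pics/wrist4.png',im)
cv2.imwrite('pics/side4z.png',cv2.resize(a[105:255,180:380],None,fx=4,fy=4,interpolation=cv2.INTER_CUBIC))
s=manip.read_state();print(s['tcp_pos'],s['wrist_force'],s['width'],np.abs(s['qd']).max())
```

```text
[ 0.46661076 -0.10059183  0.02987466] [-1.89065333  1.61806201  7.36052843] 0.04250781115391347 0.0013686541122026757
[ 0.4666309  -0.10061281  0.02988941] [-2.97293559  1.37978428  8.616351  ] 0.042684376086930736 0.0010551884457422542
```

View pics/wrist4.png

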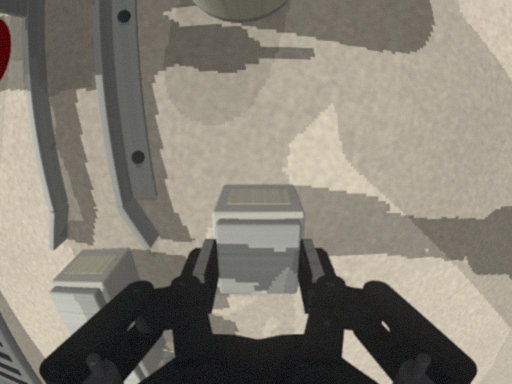

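View pics/side4z.png

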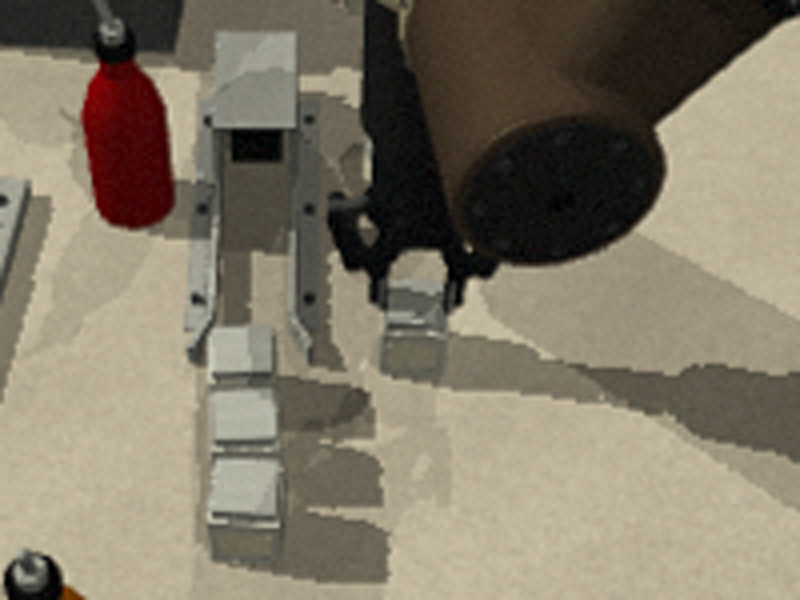

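>>> apply_moves --newtons 40 --targets '[[1,[0,0,0],[0,0,0]],[1,[0,0,0],[0,0,0]],[1,[0,0,0],[0,0,0]],[1,[0,0,0],[0,0,0]],[1,[0,0,0.007],[0,0,0]],[1,[0,0,0.006],[0,0,0]],[1,[0,0,0],[0,0,0]],[-1,[0,0,0],[0,0,0]],[-1,[0,0,0],[0,0,0]],[-1,[0,0,0],[0,0,0]],[-1,[0,0,0],[0,0,0]],[-1,[0,0,0],[0,0,0]],[-1,[0,0,0],[0,0,0]],[-1,[0,0,0],[0,0,0]],[-1,[0,0,0],[0,0,0]]]'

```text
t: 6.03
tcp_pos: [0.4663, -0.1007, 0.0159]
tool_rot: [-0.0, 0.709, -0.706, 0.0]
wrist_force: [-1.6, 0.0, 3.5]
width: 0.0487
```

Run:
```python
from h import *
s=manip.read_state();print(s['tcp_pos'],s['wrist_force'],s['width'],np.abs(s['qd']).max(),rot(s['tool_rot']).as_matrix())
im=vision.snapshot('wrist');cv2.imwrite('pics/wrist5.png',im)
```

```text
[ 0.46627299 -0.10065439  0.01590524] [-1.60733397  0.02326233  3.49590131] 0.0486539043659382 0.0016543912375822578 [[ 4.16291350e-03 -9.99991186e-01  5.46046794e-04]
 [-9.99991335e-01 -4.16290269e-03  2.09337605e-05]
 [-1.86604364e-05 -5.46129208e-04 -9.99999851e-01]]
```

View pics/wrist5.png

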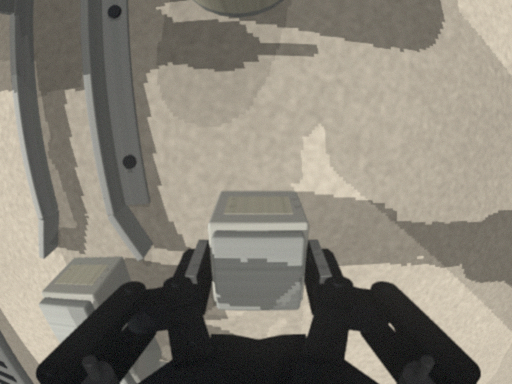

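>>> apply_moves --targets '[[-1,[0,0,-0.01],[0,0,0]],[-1,[0,0,-0.015],[0,0,0]],[-1,[-0.005,0,-0.01],[0,0,0]],[-1,[-0.015,0,0],[0,0,0]],[-1,[-0.025,0,0],[0,0,0]],[-1,[-0.03,0,0],[0,0,0]],[-1,[-0.03,0,0],[0,0,0]],[-1,[-0.03,0,0],[0,0,0]],[-1,[-0.03,0,0],[0,0,0]],[-1,[-0.03,0,0],[0,0,0]],[-1,[-0.022,0,0],[0,0,0]],[-1,[-0.014,-0.005,0],[0,0,0]],[-1,[0,-0.015,0],[0,0,0]],[-1,[0,-0.025,0],[0,0,0]],[-1,[0,-0.025,0],[0,0,0]],[-1,[0,-0.02,0],[0,0,0]],[-1,[0,-0.012,0],[0,0,0]],[-1,[0,0,0],[0,0,-0.04]],[-1,[0,0,0],[0,0,-0.039]],[-1,[0,0,0],[0,0,0]]]'

```text
t: 7.75
tcp_pos: [0.567, 0.13, 0.0498]
tool_rot: [0.001, 0.736, -0.677, -0.0]
wrist_force: [-0.2, -1.4, -1.7]
width: 0.0486
```

```bash
cat > look.py <<'E'
from h import *
import sys
n=sys.argv[1]
vision.snapshot('side')
s=manip.read_state();T=rot(s['tool_rot']).as_matrix()
print(s['t'],'tcp',s['tcp_pos'].round(4),'rack',rk(s['tcp_pos']).round(4),'F',s['wrist_force'].round(2),'w',s['width'],'yaw',np.degrees(np.arctan2(T[1,0],T[0,0])),'tilt',T[:,2].round(4))
c=vision.get_calibration('wrist');im=vision.snapshot('wrist')
import pickle;pickle.dump(c,open(f'c_{n}.pkl','wb'))
cv2.imwrite(f'pics/w_{n}.png',im)
a=vision.snapshot('side');b=vision.snapshot('scene')
cv2.imwrite(f'pics/s_{n}.png',a);cv2.imwrite(f'pics/c_{n}.png',b)
m=np.hstack([cv2.resize(a[100:270,170:340],(510,510),interpolation=cv2.INTER_CUBIC)[:, :400],cv2.resize(b[150:300,220:370],(510,510),interpolation=cv2.INTER_CUBIC)[:,:400]])
cv2.imwrite(f'pics/m_{n}.png',m)
E
python3 look.py 6
```

```text
7.8 tcp [0.567  0.1302 0.05  ] rack [-0.2425 -0.0055] F [-1.51 -0.16 -1.83] w 0.04868118345789923 yaw -85.32203013094279 tilt [-1.1e-03 -5.0e-04 -1.0e+00]
```

View pics/m_6.png

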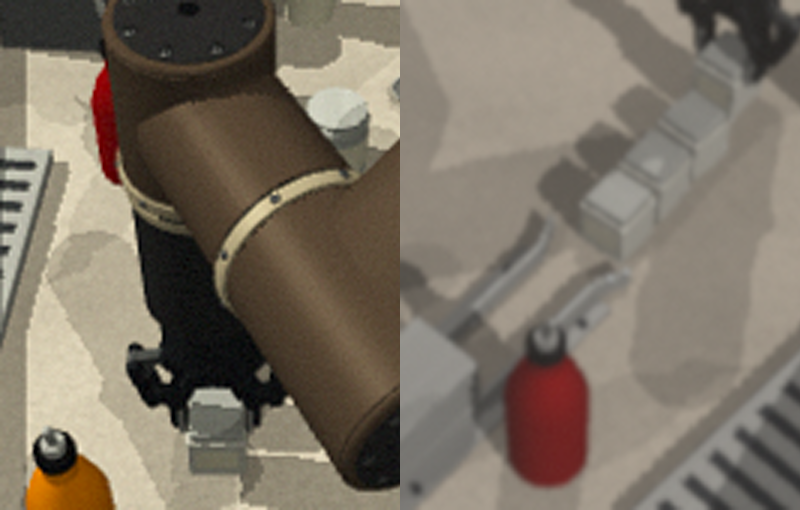

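View pics/w_6.png

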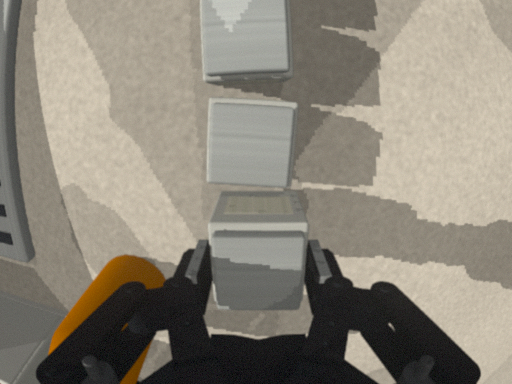

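Run:
```python
from h import *
import pickle
c=pickle.load(open('c_6.pkl','rb'))
P=np.array([onz('wrist',q,.062,c)[:2] for q in [(211,105),(296,106),(291,186),(208,181)]]); print('third',rk(P.mean(0)),[rk(p).round(4) for p in P])
P=np.array([onz('wrist',q,.062,c)[:2] for q in [(207,75),(288,72)]]); print('second rear',[rk(p).round(4) for p in P])
P=np.array([onz('wrist',q,.0965,c)[:2] for q in [(212,235),(306,235),(303,307),(217,307)]]); print('spare',rk(P.mean(0)),[rk(p).round(4) for p in P])
```

```text
third [-0.18585872 -0.00143574] [array([-0.1646,  0.0191]), array([-0.1653, -0.0244]), array([-0.2082, -0.0228]), array([-0.2053,  0.0222])]
second rear [array([-0.1489,  0.021 ]), array([-0.1478, -0.0201])]
spare [-0.24169779 -0.00551098] [array([-0.2205,  0.0159]), array([-0.2206, -0.0264]), array([-0.263, -0.028]), array([-0.2627,  0.0165])]
```

>>> apply_moves --targets '[[-1,[0,-0.003,0.005],[0,0,0]],[-1,[0,-0.0025,0.012],[0,0,0]],[-1,[0,0,0.01],[0,0,0]],[-1,[0,0,0.004],[0,0,0]],[-1,[0,0,0.002],[0,0,0]],[-1,[0,0,0.001],[0,0,0]],[-1,[0,0,0],[0,0,0]]]'

```text
t: 8.53
tcp_pos: [0.5725, 0.1311, 0.0164]
tool_rot: [0.0, 0.736, -0.677, -0.0]
wrist_force: [0.6, -0.2, -0.6]
width: 0.0488
```

```bash
python3 look.py 7
```

```text
8.5833 tcp [0.5727 0.1313 0.0166] rack [-0.2431  0.0004] F [-0.5  -0.36 -2.26] w 0.04857388799283938 yaw -85.24106382172052 tilt [ 2.e-04  1.e-04 -1.e+00]
```

View pics/w_7.png

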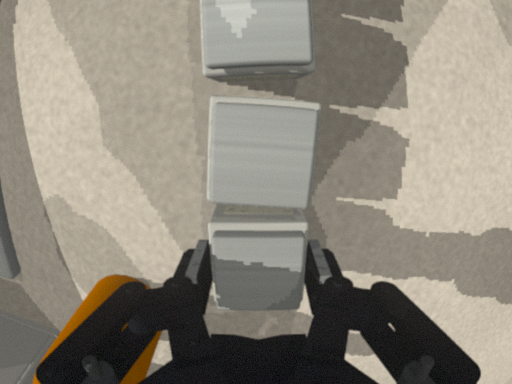

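>>> apply_moves --targets '[[-1,[0.003,0,0],[0,0,0]],[-1,[0.004,0,0],[0,0,0]],[-1,[0.004,0,0],[0,0,0]],[-1,[0.004,0,0],[0,0,0]],[-1,[0.004,0,0],[0,0,0]],[-1,[0.004,0,0],[0,0,0]],[-1,[0.004,0,0],[0,0,0]],[-1,[0.004,0,0],[0,0,0]],[-1,[0.004,0,0],[0,0,0]],[-1,[0.004,0,0],[0,0,0]],[-1,[0.004,0,0],[0,0,0]],[-1,[0.004,0,0],[0,0,0]],[-1,[0.004,0,0],[0,0,0]]]'

```text
t: 9.82
tcp_pos: [0.5769, 0.0801, 0.0167]
tool_rot: [-0.0, 0.736, -0.677, 0.0]
wrist_force: [0.1, 2.7, -0.1]
width: 0.0486
```

```bash
python3 look.py 8
```

```text
9.8667 tcp [0.5768 0.0794 0.0167] rack [-0.191  0.   ] F [ 0.31 -0.61 -1.54] w 0.0483443174027961 yaw -85.25706417050682 tilt [-3.e-04 -2.e-04 -1.e+00]
```

View pics/w_8.png

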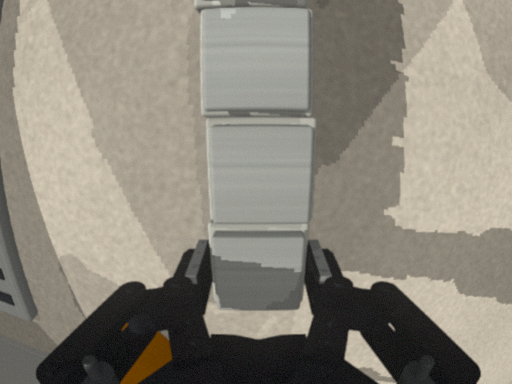

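View pics/m_8.png

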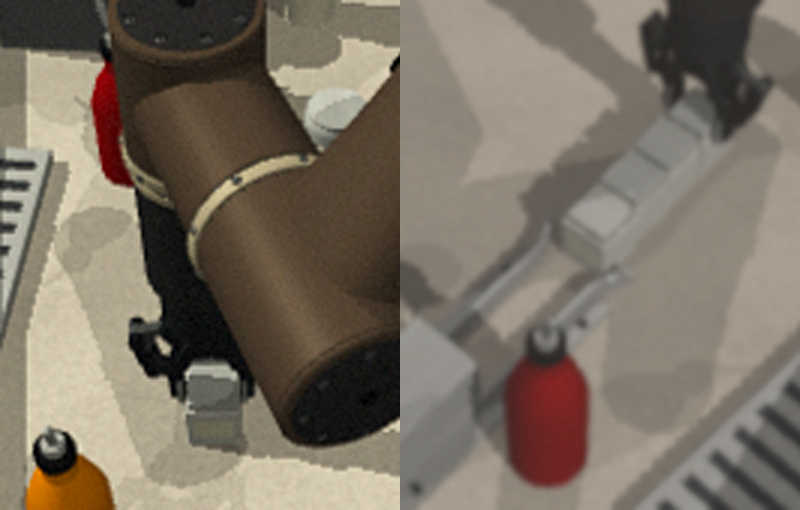

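>>> apply_moves --targets '[[-1,[0.004,0,0],[0,0,0]],[-1,[0.004,0,0],[0,0,0]],[-1,[0.004,0,0],[0,0,0]],[-1,[0.004,0,0],[0,0,0]],[-1,[0.004,0,0],[0,0,0]],[-1,[0.004,0,0],[0,0,0]],[-1,[0.004,0,0],[0,0,0]],[-1,[0.004,0,0],[0,0,0]],[-1,[0.004,0,0],[0,0,0]],[-1,[0.004,0,0],[0,0,0]]]'

```text
t: 10.85
tcp_pos: [0.5801, 0.0401, 0.0166]
tool_rot: [0.0, 0.736, -0.677, -0.0]
wrist_force: [-0.9, 1.8, -2.2]
width: 0.0488
```

>>> apply_moves --targets '[[-1,[0.004,0,0],[0,0,0]],[-1,[0.004,0,0],[0,0,0]],[-1,[0.004,0,0],[0,0,0]],[-1,[0.004,0,0],[0,0,0]],[-1,[0.004,0,0],[0,0,0]],[-1,[0.004,0,0],[0,0,0]],[-1,[0.004,0,0],[0,0,0]],[-1,[0.004,0,0],[0,0,0]],[-1,[0.004,0,0],[0,0,0]],[-1,[0.004,0,0],[0,0,0]]]'

```text
t: 11.68
tcp_pos: [0.5835, 0.0002, 0.0166]
tool_rot: [0.0, 0.736, -0.677, -0.0]
wrist_force: [-0.6, 2.0, -2.0]
width: 0.0488
```

```bash
python3 look.py 9
```

```text
11.7333 tcp [ 5.834e-01 -4.000e-04  1.660e-02] rack [-0.111  0.   ] F [-0.19 -0.36 -1.79] w 0.048760879071061546 yaw -85.26060430546795 tilt [-2.e-04 -3.e-04 -1.e+00]
```

View pics/w_9.png

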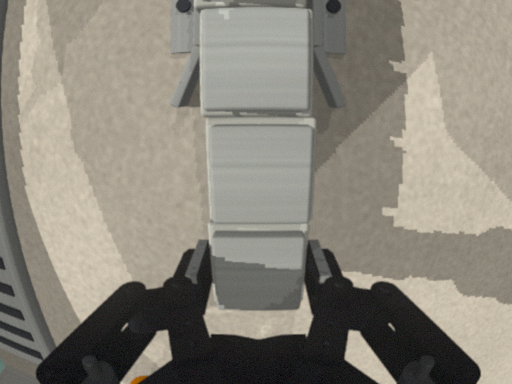

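View pics/m_9.png

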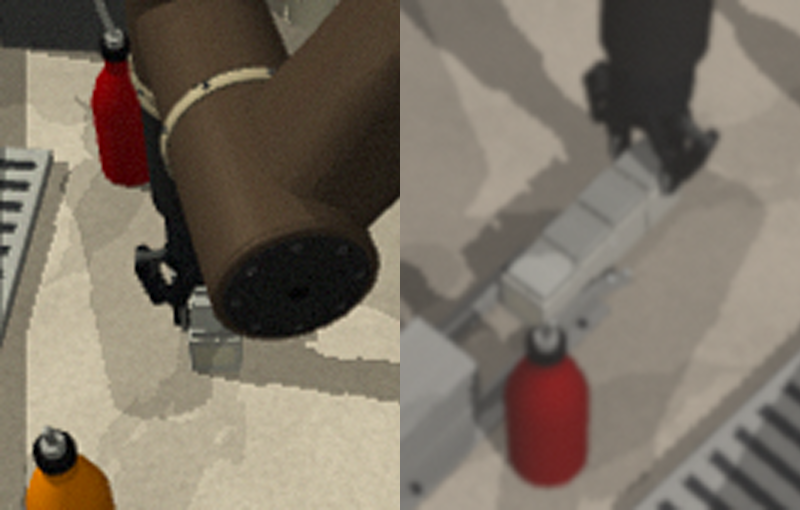

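>>> apply_moves --targets '[[-1,[0.004,0,0],[0,0,0]],[-1,[0.004,0,0],[0,0,0]],[-1,[0.004,0,0],[0,0,0]],[-1,[0.004,0,0],[0,0,0]],[-1,[0.004,0,0],[0,0,0]],[-1,[0.004,0,0],[0,0,0]],[-1,[0.004,0,0],[0,0,0]],[-1,[0.004,0,0],[0,0,0]],[-1,[0.004,0,0],[0,0,0]],[-1,[0.004,0,0],[0,0,0]],[-1,[0.004,0,0],[0,0,0]],[-1,[0.004,0,0],[0,0,0]],[-1,[0.004,0,0],[0,0,0]]]'

```text
t: 12.97
tcp_pos: [0.5878, -0.0516, 0.0166]
tool_rot: [0.0, 0.736, -0.677, -0.0]
wrist_force: [-0.6, 2.9, -0.7]
width: 0.0486
```

```bash
python3 look.py 10
```

```text
13.0167 tcp [ 0.5877 -0.0522  0.0166] rack [-0.059  -0.0001] F [ 0.08 -0.87 -1.05] w 0.048631929351023666 yaw -85.25287398121382 tilt [-3.e-04 -3.e-04 -1.e+00]
```

View pics/w_10.png

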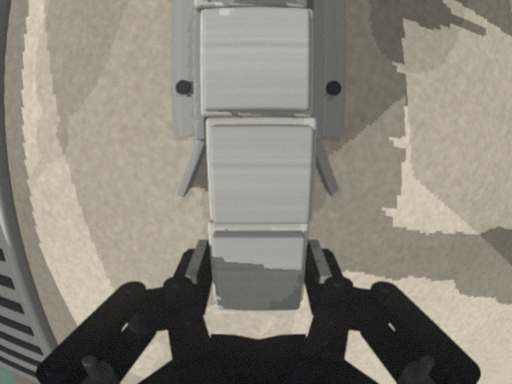

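>>> apply_moves --targets '[[1,[0,0,0],[0,0,0]],[1,[0,0,0],[0,0,0]],[1,[0,0,0],[0,0,0]],[1,[0,0,0],[0,0,0]],[1,[0,0,0],[0,0,0]],[1,[0,0,0],[0,0,0]]]'

```text
t: 13.67
tcp_pos: [0.5878, -0.0511, 0.0167]
tool_rot: [-0.0, 0.736, -0.677, 0.0]
wrist_force: [-1.2, -0.2, -0.8]
width: 0.0857
```

>>> apply_moves --targets '[[1,[-0.01,0,0],[0,0,0]],[1,[-0.02,0,-0.002],[0,0,0]],[1,[-0.02,0,-0.002],[0,0,0]],[1,[-0.012,0,0],[0,0,0]],[-1,[0,0,0],[0,0,0]],[-1,[0,0,0],[0,0,0]],[-1,[0,0,0],[0,0,0]],[-1,[0,0,0],[0,0,0]],[-1,[0,0,0],[0,0,0]],[-1,[0,0,0],[0,0,0]],[-1,[0,0,0],[0,0,0]],[-1,[0,0,0],[0,0,0]],[-1,[0,0,0],[0,0,0]],[-1,[0,0,0],[0,0,0]]]'

```text
t: 14.83
tcp_pos: [0.5826, 0.0105, 0.0206]
tool_rot: [0.0, 0.736, -0.677, -0.0]
wrist_force: [-0.1, 0.2, -0.0]
width: 0.0001
```

```bash
python3 look.py 11
```

```text
14.8833 tcp [0.5827 0.0105 0.0206] rack [-0.122   0.0002] F [ 0.57  0.37 -0.72] w 0.00028214457547891876 yaw -85.24457874022482 tilt [-0. -0. -1.]
```

View pics/w_11.png

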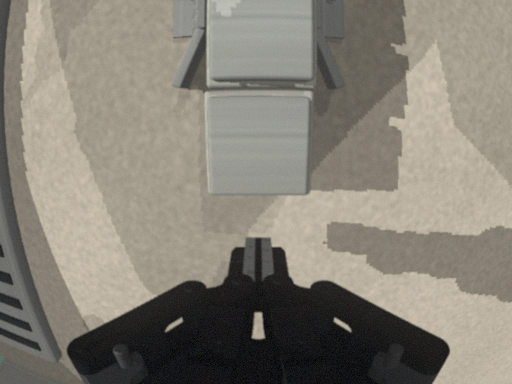

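View pics/m_11.png

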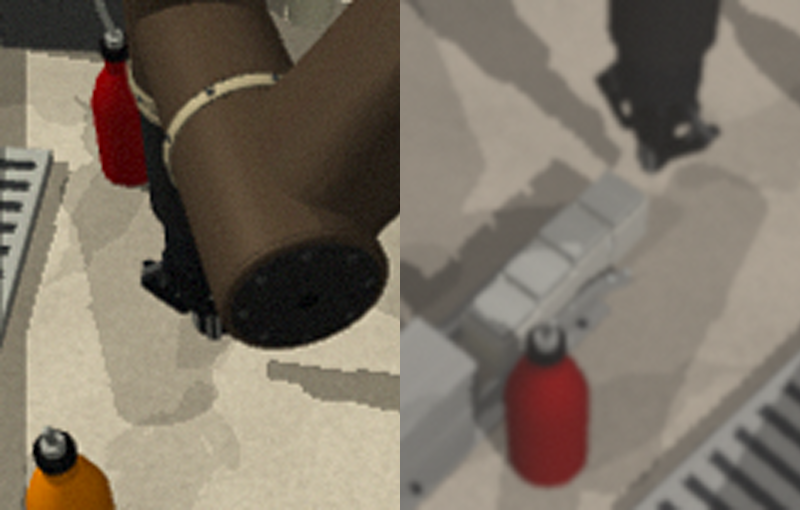

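>>> apply_moves --targets '[[-1,[0.005,0,0],[0,0,0]],[-1,[0.005,0,0],[0,0,0]],[-1,[0.005,0,0],[0,0,0]],[-1,[0.004,0,0],[0,0,0]],[-1,[0.002,0,0],[0,0,0]],[-1,[0.002,0,0],[0,0,0]],[-1,[0.002,0,0],[0,0,0]],[-1,[0.002,0,0],[0,0,0]],[-1,[0.003,0,0],[0,0,0]],[-1,[0.003,0,0],[0,0,0]],[-1,[0.003,0,0],[0,0,0]],[-1,[0.003,0,0],[0,0,0]],[-1,[0.003,0,0],[0,0,0]],[-1,[0.003,0,0],[0,0,0]],[-1,[0.003,0,0],[0,0,0]]]'

```text
t: 16.28
tcp_pos: [0.5866, -0.0375, 0.0206]
tool_rot: [0.0, 0.736, -0.677, -0.0]
wrist_force: [-0.9, 2.5, 0.2]
width: 0.0002
```

```bash
python3 look.py 12
```

```text
16.3333 tcp [ 0.5866 -0.038   0.0206] rack [-0.0732  0.    ] F [0.8  0.68 0.  ] w -5.1059390378205477e-05 yaw -85.25322629311054 tilt [-1.e-04 -2.e-04 -1.e+00]
```

View pics/w_12.png

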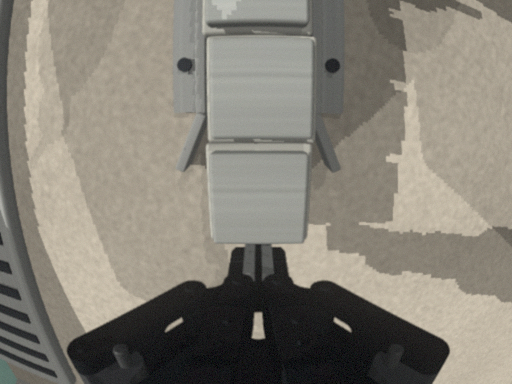

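Run:
```python
from h import *
import pickle
c=pickle.load(open('c_12.pkl','rb'))
for qs in ([(209,148),(309,148),(304,242),(212,242)],[(207,41),(313,41),(313,137),(208,138)]):
  P=np.array([onz('wrist',q,.062,c)[:2] for q in qs]); print(rk(P.mean(0)),[rk(p).round(4) for p in P])
```

```text
[-0.03527646  0.0004978 ] [array([-0.0129,  0.0215]), array([-0.0129, -0.021 ]), array([-0.0577, -0.0211]), array([-0.0576,  0.0225])]
[ 0.0121554  -0.00026655] [array([0.0326, 0.0216]), array([ 0.0327, -0.0219]), array([-0.0081, -0.0226]), array([-0.0086,  0.0218])]
```

>>> apply_moves --targets '[[-1,[0.002,0,0],[0,0,0]],[-1,[0.002,0,0],[0,0,0]],[-1,[0.003,0,0],[0,0,0]],[-1,[0.003,0,0],[0,0,0]],[-1,[0.003,0,0],[0,0,0]],[-1,[0.003,0,0],[0,0,0]],[-1,[0.003,0,0],[0,0,0]],[-1,[0.002,0,0],[0,0,0]],[-1,[0.001,0,0],[0,0,0]],[-1,[0.001,0,0],[0,0,0]]]'

```text
t: 17.32
tcp_pos: [0.5885, -0.0603, 0.0206]
tool_rot: [0.0, 0.736, -0.677, -0.0]
wrist_force: [-1.2, 3.2, 0.8]
width: 0.0002
```

>>> apply_moves --targets '[[-1,[0.001,0,0],[0,0,0]],[-1,[0.001,0,0],[0,0,0]],[-1,[0.001,0,0],[0,0,0]],[-1,[0.001,0,0],[0,0,0]],[-1,[0.001,0,0],[0,0,0]]]'

```text
t: 17.73
tcp_pos: [0.589, -0.0652, 0.0207]
tool_rot: [0.0, 0.736, -0.677, 0.0]
wrist_force: [0.2, 4.4, 0.8]
width: -0.0003
```

>>> apply_moves --targets '[[-1,[0.001,0,0],[0,0,0]],[-1,[0.001,0,0],[0,0,0]],[-1,[0.001,0,0],[0,0,0]],[-1,[0.001,0,0],[0,0,0]]]'

```text
t: 18.07
tcp_pos: [0.5893, -0.0692, 0.0206]
tool_rot: [0.0, 0.736, -0.677, 0.0]
wrist_force: [-0.5, 2.5, 1.0]
width: -0.0001
```

>>> apply_moves --targets '[[-1,[0.001,0,0],[0,0,0]],[-1,[0.001,0,0],[0,0,0]],[-1,[0.001,0,0],[0,0,0]],[-1,[0.001,0,0],[0,0,0]]]'

```text
t: 18.4
tcp_pos: [0.5896, -0.0732, 0.0207]
tool_rot: [-0.0, 0.736, -0.677, 0.0]
wrist_force: [-1.3, 3.6, 1.6]
width: 0.0001
```

```bash
cat > st.py <<'E'
from h import *
s=manip.read_state(); print('rackx',rk(s['tcp_pos']).round(4),'push',(-s['wrist_force'][:2]@U).round(2))
E
python3 st.py
```

```text
rackx [-0.0379  0.0001] push 3.75
```

>>> apply_moves --targets '[[-1,[0.001,0,0],[0,0,0]],[-1,[0.001,0,0],[0,0,0]],[-1,[0.001,0,0],[0,0,0]]]'

```text
t: 18.65
tcp_pos: [0.5899, -0.0762, 0.0206]
tool_rot: [0.0, 0.736, -0.677, -0.0]
wrist_force: [-0.4, 3.3, -0.3]
width: 0.0001
```

```bash
python3 st.py
```

```text
rackx [-0.0349  0.0001] push 3.35
```

>>> apply_moves --targets '[[-1,[0.001,0,0],[0,0,0]],[-1,[0.001,0,0],[0,0,0]],[-1,[0.001,0,0],[0,0,0]],[-1,[0.001,0,0],[0,0,0]]]'

```text
t: 18.98
tcp_pos: [0.5902, -0.0802, 0.0206]
tool_rot: [0.0, 0.736, -0.677, -0.0]
wrist_force: [0.7, 3.6, -0.0]
width: 0.0002
```

>>> apply_moves --targets '[[-1,[0.001,0,0],[0,0,0]],[-1,[0.001,0,0],[0,0,0]],[-1,[0.001,0,0],[0,0,0]],[-1,[0.001,0,0],[0,0,0]]]'

```text
t: 19.32
tcp_pos: [0.5908, -0.0833, 0.0207]
tool_rot: [-0.001, 0.736, -0.677, -0.0]
wrist_force: [-1.4, 9.3, 0.9]
width: 0.0001
```

>>> apply_moves --targets '[[-1,[0.001,0,0],[0,0,0]],[-1,[0,0,0],[0,0,0]]]'

```text
t: 19.48
tcp_pos: [0.5909, -0.0841, 0.0207]
tool_rot: [-0.001, 0.736, -0.677, -0.0]
wrist_force: [-0.4, 9.0, 1.2]
width: 0.0
```

```bash
python3 st.py
```

```text
rackx [-0.0269  0.0005] push 9.04
```

>>> apply_moves --targets '[[-1,[0.001,0,0],[0,0,0]],[-1,[0.001,0,0],[0,0,0]]]'

```text
t: 19.65
tcp_pos: [0.5912, -0.0855, 0.0207]
tool_rot: [-0.001, 0.736, -0.677, -0.0]
wrist_force: [-0.5, 14.4, 2.3]
width: 0.0002
```

```bash
python3 st.py
```

```text
rackx [-0.0256  0.0006] push 14.35
```

>>> apply_moves --targets '[[-1,[0.001,0,0],[0,0,0]],[-1,[0.0005,0,0],[0,0,0]]]'

```text
t: 19.82
tcp_pos: [0.5913, -0.0865, 0.0207]
tool_rot: [-0.001, 0.736, -0.677, -0.0]
wrist_force: [-1.5, 16.4, 2.4]
width: 0.0002
```

>>> apply_moves --targets '[[-1,[0,0,0],[0,0,0]],[-1,[0,0,0],[0,0,0]]]'

```text
t: 19.98
tcp_pos: [0.5913, -0.0865, 0.0207]
tool_rot: [-0.001, 0.736, -0.677, -0.0]
wrist_force: [-1.0, 15.0, 1.1]
width: 0.0
```

>>> apply_moves --targets '[[-1,[0,0,0],[0,0,0]],[-1,[0,0,0],[0,0,0]]]'

```text
t: 20.15
tcp_pos: [0.5913, -0.0865, 0.0207]
tool_rot: [-0.001, 0.736, -0.677, -0.0]
wrist_force: [-1.1, 15.3, 1.9]
width: -0.0001
```

```bash
python3 st.py
```

```text
rackx [-0.0245  0.0007] push 15.3
```

>>> apply_moves --targets '[[-1,[-0.0005,0,0],[0,0,0]],[-1,[-0.0005,0,0],[0,0,0]],[-1,[-0.0005,0,0],[0,0,0]],[-1,[-0.0005,0,0],[0,0,0]],[-1,[-0.0005,0,0],[0,0,0]],[-1,[-0.0005,0,0],[0,0,0]],[-1,[-0.0005,0,0],[0,0,0]],[-1,[-0.0005,0,0],[0,0,0]],[-1,[-0.0005,0,0],[0,0,0]],[-1,[-0.0005,0,0],[0,0,0]]]'

```text
t: 20.98
tcp_pos: [0.5906, -0.0835, 0.0207]
tool_rot: [-0.0, 0.736, -0.677, 0.0]
wrist_force: [0.3, 3.7, -0.0]
width: -0.0
```

```bash
python3 st.py
```

```text
rackx [-0.0276  0.0002] push 3.68
```

>>> apply_moves --targets '[[-1,[-0.0005,0,0],[0,0,0]],[-1,[-0.0005,0,0],[0,0,0]],[-1,[-0.0005,0,0],[0,0,0]],[-1,[-0.0005,0,0],[0,0,0]],[-1,[-0.0005,0,0],[0,0,0]],[-1,[-0.0005,0,0],[0,0,0]],[-1,[-0.0005,0,0],[0,0,0]],[-1,[-0.0005,0,0],[0,0,0]]]'

```text
t: 21.65
tcp_pos: [0.59, -0.0797, 0.0206]
tool_rot: [0.0, 0.736, -0.677, -0.0]
wrist_force: [-0.2, -0.7, 0.1]
width: -0.0002
```

```bash
python3 st.py
```

```text
rackx [-0.0314 -0.0001] push -0.71
```

>>> apply_moves --targets '[[-1,[-0.001,0,0],[0,0,0]],[-1,[-0.002,0,0],[0,0,0]],[-1,[-0.005,0,0],[0,0,0]],[-1,[-0.015,0,0],[0,0,0]],[-1,[-0.02,0,0],[0,0,0]],[-1,[0,0,0],[0,0,0]]]'

```text
t: 22.15
tcp_pos: [0.5866, -0.0344, 0.0208]
tool_rot: [-0.0, 0.736, -0.677, 0.0]
wrist_force: [-0.9, -0.4, 0.3]
width: -0.0003
```

```bash
python3 look.py 13
```

```text
22.2 tcp [ 0.5866 -0.0352  0.0208] rack [-0.076   0.0003] F [0.03 0.67 0.9 ] w -0.00040678753804393946 yaw -85.12977924647264 tilt [ 2.e-04  1.e-04 -1.e+00]
```

View pics/w_13.png

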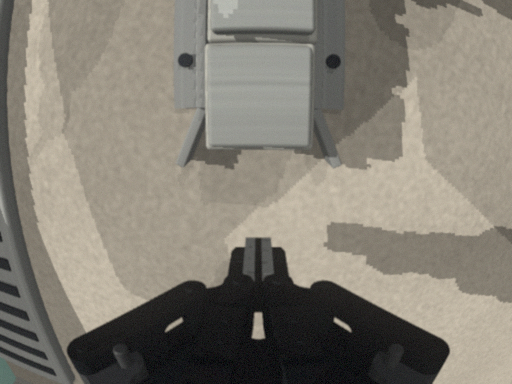

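View pics/m_13.png

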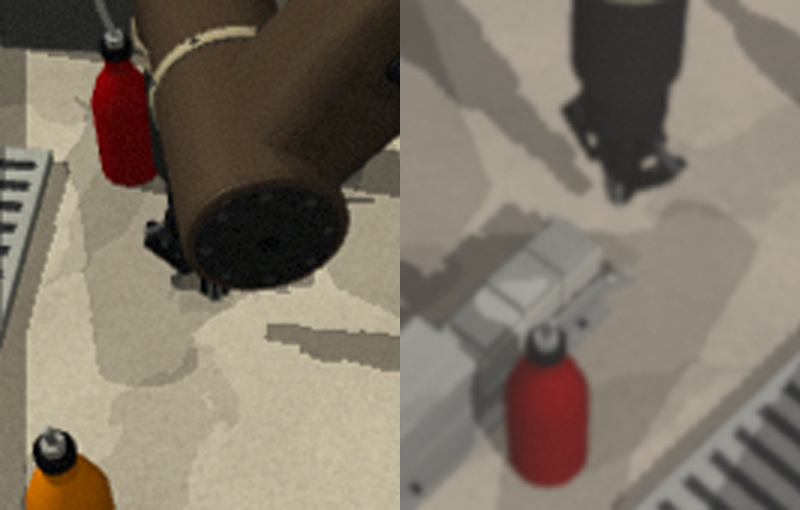

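Run:
```python
from h import *
import pickle
c=pickle.load(open('c_13.pkl','rb'))
im=cv2.imread('pics/w_13.png');cv2.imwrite('pics/w13z.png',cv2.resize(im[0:170,170:350],None,fx=3.5,fy=3.5,interpolation=cv2.INTER_CUBIC))
P=np.array([onz('wrist',q,.062,c)[:2] for q in [(207,47),(313,47),(311,146),(208,147)]]); print(rk(P.mean(0)),[rk(p).round(4) for p in P])
b=cv2.imread('pics/c_13.png');cv2.imwrite('pics/c13z.png',cv2.resize(b[190:290,220:320],None,fx=6,fy=6,interpolation=cv2.INTER_CUBIC))
```

```text
[0.00613315 0.00035983] [array([0.0272, 0.0221]), array([ 0.0274, -0.0215]), array([-0.0148, -0.0215]), array([-0.0153,  0.0223])]
```

View pics/w13z.png

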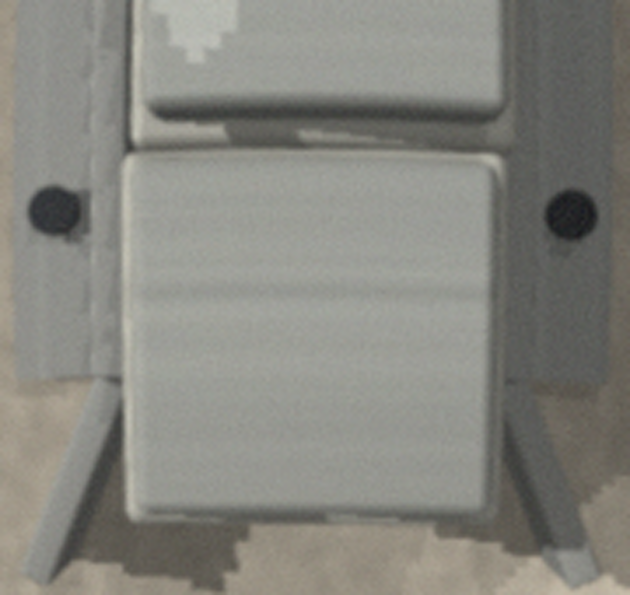

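View pics/c13z.png

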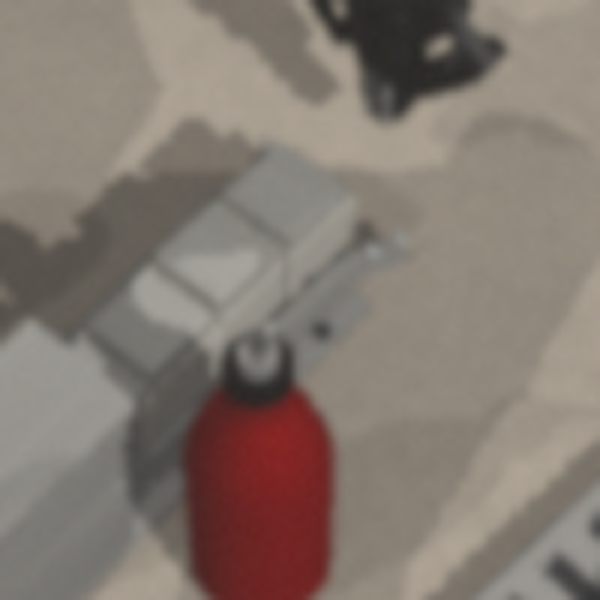

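>>> apply_moves --targets '[[-1,[0.01,0,0],[0,0,0]],[-1,[0.015,0,0],[0,0,0]],[-1,[0.01,0,0],[0,0,0]],[-1,[0.005,0,0],[0,0,0]],[-1,[0,0,0],[0,0,0]],[-1,[0.001,0,0],[0,0,0]],[-1,[0.001,0,0],[0,0,0]],[-1,[0.001,0,0],[0,0,0]],[-1,[0,0,0],[0,0,0]]]'

```text
t: 23.1
tcp_pos: [0.5902, -0.0794, 0.0207]
tool_rot: [-0.0, 0.736, -0.677, 0.0]
wrist_force: [-1.0, 0.3, -0.7]
width: 0.0002
```

```bash
python3 st.py
```

```text
rackx [-0.0317  0.0001] push 0.42
```

>>> apply_moves --targets '[[-1,[0.0005,0,0],[0,0,0]],[-1,[0.0005,0,0],[0,0,0]]]'

```text
t: 23.27
tcp_pos: [0.5902, -0.0803, 0.0207]
tool_rot: [-0.0, 0.736, -0.677, -0.0]
wrist_force: [0.1, -0.2, 1.2]
width: 0.0002
```

```bash
python3 st.py
```

```text
rackx [-0.0308  0.0001] push -0.25
```

>>> apply_moves --targets '[[-1,[0.0005,0,0],[0,0,0]],[-1,[0,0,0],[0,0,0]]]'

```text
t: 23.43
tcp_pos: [0.5903, -0.081, 0.0207]
tool_rot: [-0.0, 0.736, -0.677, 0.0]
wrist_force: [-0.3, 0.7, 0.5]
width: 0.0001
```

```bash
python3 st.py
```

```text
rackx [-0.0301  0.0001] push 0.7
```

>>> apply_moves --targets '[[-1,[0.0005,0,0],[0,0,0]],[-1,[0,0,0],[0,0,0]]]'

```text
t: 23.6
tcp_pos: [0.5903, -0.0816, 0.0207]
tool_rot: [0.0, 0.736, -0.677, 0.0]
wrist_force: [0.1, 0.2, 0.1]
width: 0.0001
```

>>> apply_moves --targets '[[-1,[0.0005,0,0],[0,0,0]],[-1,[0,0,0],[0,0,0]]]'

```text
t: 23.77
tcp_pos: [0.5904, -0.0817, 0.0207]
tool_rot: [-0.0, 0.736, -0.677, -0.0]
wrist_force: [-0.7, 2.8, 0.4]
width: 0.0001
```

>>> apply_moves --targets '[[-1,[0.0005,0,0],[0,0,0]],[-1,[0,0,0],[0,0,0]]]'

```text
t: 23.93
tcp_pos: [0.5905, -0.0819, 0.0207]
tool_rot: [-0.0, 0.736, -0.677, -0.0]
wrist_force: [-1.2, 4.8, 0.2]
width: -0.0
```

>>> apply_moves --targets '[[-1,[-0.0005,0,0],[0,0,0]],[-1,[-0.0005,0,0],[0,0,0]],[-1,[-0.0005,0,0],[0,0,0]],[-1,[-0.0005,0,0],[0,0,0]],[-1,[-0.001,0,0],[0,0,0]],[-1,[-0.003,0,0],[0,0,0]],[-1,[-0.01,0,0],[0,0,0]],[-1,[-0.02,0,0],[0,0,0]],[-1,[-0.02,0,0],[0,0,0]],[-1,[0,0,-0.02],[0,0,0]],[-1,[0,0,-0.03],[0,0,0]],[-1,[0,0,-0.03],[0,0,0]],[-1,[0,0,-0.03],[0,0,0]],[-1,[0,0,-0.02],[0,0,0]],[-1,[0,0,0],[0,0,0]],[-1,[0,0,0],[0,0,0]]]'

```text
t: 25.27
tcp_pos: [0.5864, -0.0259, 0.1521]
tool_rot: [-0.001, 0.736, -0.677, 0.001]
wrist_force: [0.1, -0.0, -0.2]
width: 0.0001
```

```bash
python3 look.py 14
```

```text
25.3167 tcp [ 0.5855 -0.0261  0.1507] rack [-0.0852 -0.0001] F [-0.04 -0.07 -0.71] w -0.00039714615582089386 yaw -85.23851120447203 tilt [ 5.e-04  6.e-04 -1.e+00]
```

View pics/w_14.png

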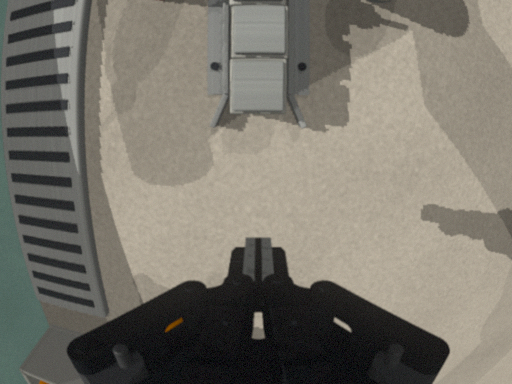

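View pics/c_14.png

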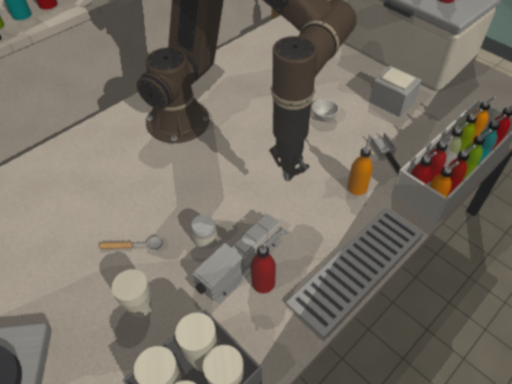

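Both views show the row closed up in the lane: the spare's lid is near (257,86) in the wrist picture, and the arm is clear of the jars. The bystanders stand where they were, so I am handing in.

```bash
python3 -c "
from workcell import manip
print(manip.close_job())"
```

```text
the job is handed in; nothing more can be done
None
```

The four jars are in the rack as one closed-up row resting against the sprung stop, and I handed the job in at about 25 s. No verdict is reported, so what follows rests on my own checks.

**What I did:**
- **Placing the spare:** my first grasp was too high and closed on the spare's lid. I opened, went lower and gripped its body, then set it down behind the third jar, about 56 mm centre to centre.
- **Sliding in:** I slid the row about 180 mm while still holding the spare. Then I let go, moved behind it and pushed with the shut fingers.
- **Pressing home:** I felt the stop and pressed to about 15–16 N at the hand for about 0.35 s. Sliding took about 3.5 N, which leaves roughly 12–13 N on the stop. I then eased off slowly and withdrew.

**Last checks:**
- **Position:** the row looks closed and straight. The spare measures 6 mm inside the mouth, less than 1 mm off the centre line. That puts the lead jar at about 156 mm into the lane.
- **Bearing on the stop:** a light touch afterwards met the row about 1.2 mm past where the stop was first felt, so it still bears with roughly 2–3 N. That touch briefly pushed at just under 5 N.
- **A disagreement:** by picture alone, the spare's position was about 1 mm short of bearing on the stop. That is within the camera error, and I trusted the touch.
- **Not seen:** the lead jar and the stop are hidden under the hood, so the lead jar's position and the force on the stop are inferred.
- **Bystanders:** none visibly moved in the last picture; I did not measure them.

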